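# Snap the covers onto the controller housings in the clamping fixture

## Robot

A 6-joint arm with a two-finger parallel gripper is mounted at the origin on the work surface. World frame = base frame: x ahead of the robot, y to its left, z up, the work surface at z = 0. Lengths are in mm, angles in degrees, forces in N, time in s.
With the tool pointing down it reaches from about 325 to 750 mm from the base axis. Payload 7.6 kg.
Tool frame: the origin (TCP) lies at the very end of the fingers, on their centre line; the grasp point (between the pads) lies 19 mm behind it; z points along the fingers, y is the line along which they close (so a half turn about z gives the same grasp; the last joint's range is limited). The gripper opens to 85 mm and grips with 20 to 120 N. Pads are 22 mm wide; open, the fingers measure 114 mm over their backs; the gripper's body (76 mm by 85 mm) begins 54 mm behind the grasp point. The pads swing forward as they close: fully open they stand 13 mm farther back than shut.
Start: joints at [67.649, 2.991, 80.254, -0, 96.75, -4.028], TCP at [165.032, 498.408, 231.323] pointing down, gripper open.
Joint ranges: [-166.34, 166.34], [-52.06, 124.39], [6.96, 135.62], [-60.46, 240.46], [14.63, 156.25], [-167.68, 167.68]. Speed limits (degrees/s): [147.25, 147.25, 172.46, 180, 180, 180].

## Interface

Orientations are given as a 3x3 rotation matrix whose columns are the frame's x, y, z axes.
In Python, from station import sense, get_image, close_job gives the robot as it stands.
- The arm moves only by the tool step_arm, never from a script. Its argument "deltas" is a list of rows, each a list of 6 numbers: the shift along the tool's x, y, z in units of 25 mm (1.0 is 25 mm), then the turn, a rotation vector about the tool's x, y, z in units of 8 degrees (1.0 is 8 degrees). In form: [[x, y, z, rx, ry, rz], ...]. A call has 1 to 12 rows; each row is the pose to reach, as a shift and turn from the pose commanded when the call began, along the tool's axes at that moment; what a row does not reach only later rows make up. A row lasts 1/10 s, in which the tool goes at most 50 mm and 8.59 degrees, less where a joint would pass 70% of its speed; a pose out of reach is approached as far as the arm can. A call with a gripper value outside its range is refused whole. "fingers" is the opening, from -1 (shut) to 1 (fully open), set as the call begins (left out, the last holds). The fingers move at their own pace and stop on an object; "grip_force" is the grip in N (left out, the last holds). Time passes only in rows, so rows that repeat a pose let the fingers close. It gives the time, the measured TCP pose, the force, the opening and the grip force at its end, in the units of the state.
- sense(): the state, without advancing time (a new reading comes with each control period).
- get_image(name): name is "scene" or "top" or "wrist"; returns a dict with "img" (480x640x3 uint8, red, green, blue), "depth" (480x640 float32, mm along the optical axis (not along the pixel's ray), 0 where there is no reading), "intrinsics" (3x3 intrinsics, pixels), "dist" ([k1, k2, p1, p2, k3] as OpenCV has them; the pictures are not rectified), "world_to_cam" (4x4, takes a point from world to camera coordinates); the wrist camera has in their place "tool_from_camera" (4x4, takes a point from camera to tool coordinates, whose origin is the TCP and whose axes are the flange's). Camera axes: x right, y down, z forward; pixel columns grow to the right and rows downward; lengths in mm; the calibration is good to about 2 mm. A picture is of the moment at which its call begins: read the wrist's pose just before it.
- close_job(): hands the job in; it is judged then, once.
The state is a dict: "time_s": time; "joints": joint angles; "dq": joint speeds; "joint_efforts": joint torques, N m; "ee_pos": TCP position; "tool_rot": TCP orientation; "contact_force": force on the tool from outside, world axes, zero at the start; "moment": the same for the moment, N m; "gripper_width": finger opening in mm; "finger_force": force on a finger pad.
Only numpy, scipy, OpenCV 4.12 (cv2) and the standard library are available. Lean on these libraries where they do the work, as an engineer would, in place of code of your own. Each camera call takes 0.05 s, during which the arm holds its last target. There are 200 camera calls.

## Task

Slide the fixture's red clamp grip to its locked end stop, then put each loose grey cover on a bottom shell of its own and push it straight down until both end tabs have clicked over it and it sits fully home; stop pushing there, so that nothing is pressed hard. When all the covers that are there have been fitted, slide the clamp back to its open end stop so that the units can be taken out. Leave the bottle, the solder spool and the screwdriver where they are.

Things in the scene. Friction and masses are not known exactly. Their poses are not given: they have to be found in the camera images.
- fixture: Fixed aluminium assembly plate, 200 (x) x 360 (y) x 12 mm, lying on the bench. Origin: centre of its underside; x away from the clamp slide, y along the row of four bottom shells, z up. Its place, yaw and side (left or right) vary. It carries the four shells at x = +25 mm and the clamp slide along its -x edge.
- station1 (a point): Centre of the rim of shell 1 of 4 (y = -126 mm of the fixture), 36 mm above the table: a fitted cover's origin lies here; axes as the fixture's. All shells alike: dark, open-topped, 96 (x) x 60 (y) mm, green board inside 6 mm below the rim. Side ribs 63 mm apart, flared outwards to 8 mm over the rim, guide the cover's long sides; the cover's length lies along the fixture's x.
- station2 (a point): The same point of shell 2 (y = -42 mm). All shells: at each end (x) stands a sprung snap tab, 26 mm wide, with a teal sloped hook, its top 16 mm over the rim; the hooks reach 3 mm over the ends of the cover's flange. The covers' ends must go down between both tabs.
- station3 (a point): The same point of shell 3 (y = +42 mm). All shells: pushed straight down, a cover meets the hooks' slopes about 13 mm over home; resistance grows to a peak of 8 to 16 N some 7 mm over home, then falls, and is gone about 2 mm over home, when both hooks spring over the flange and hold it. Then the flange lies on the rim, which is rigid.
- station4 (a point): The same point of shell 4 (y = +126 mm). The shells stand 84 mm apart along the fixture's y. A fitted cover's top is 72 mm above the table.
- clamp (a joint): Travel of the clamp slide along the fixture's +y, m: 0 = open end stop, 0.040 = locked end stop (its four steel tongues then lie over the feet of the shells). Moves with about 4 N of friction and stays where it is left; starts near open.
- clamp_grip (a point): Centre of the top of the clamp slide's red upright grip, 24 (x) x 16 (y) mm, 46 mm tall, top about 62 mm above the table; it stands at x = -68 mm of the fixture, at y = -20 mm when open and +20 mm when locked. Axes as the fixture's. Pinch it across its 16 mm from above, or push it.
- cover1: Light grey click-fit housing cover, up to four alike (None: absent). 60 g. Origin: centre of underside; x along its length, z up; a half turn about z changes nothing. Flange 96 (x) x 60 (y) x 4 mm; body 84 x 60 mm from z = 4 to 14 mm; raised middle block 56 (x) x 38 (y) mm from z = 14 to 36 mm: grip across its 38 mm from above. Starts upright on the blue mat.
- cover2: Light grey click-fit housing cover, up to four alike (None: absent). 60 g. Origin: centre of underside; x along its length, z up; a half turn about z changes nothing. Flange 96 (x) x 60 (y) x 4 mm; body 84 x 60 mm from z = 4 to 14 mm; raised middle block 56 (x) x 38 (y) mm from z = 14 to 36 mm: grip across its 38 mm from above. Starts upright on the blue mat.
- cover3: Light grey click-fit housing cover, up to four alike (None: absent). 60 g. Origin: centre of underside; x along its length, z up; a half turn about z changes nothing. Flange 96 (x) x 60 (y) x 4 mm; body 84 x 60 mm from z = 4 to 14 mm; raised middle block 56 (x) x 38 (y) mm from z = 14 to 36 mm: grip across its 38 mm from above. Starts upright on the blue mat.
- cover4: Light grey click-fit housing cover, up to four alike (None: absent). 60 g. Origin: centre of underside; x along its length, z up; a half turn about z changes nothing. Flange 96 (x) x 60 (y) x 4 mm; body 84 x 60 mm from z = 4 to 14 mm; raised middle block 56 (x) x 38 (y) mm from z = 14 to 36 mm: grip across its 38 mm from above. Starts upright on the blue mat.
- mat: Blue bench mat, fixed, 300 (x) x 280 (y) x 2 mm, on which the covers lie at the start; it lies on the other side of the robot's centre line than the fixture. Origin: centre of its underside.
- flux_bottle: Bystander: loose white bottle with a red cap, 48 mm across, 100 mm tall; origin under its centre. At the left of the work; to be left alone.
- solder_spool: Bystander: loose spool of solder, black flanges, standing upright, 60 mm across, 50 mm tall; origin under its centre. Beyond the work; to be left alone.
- screwdriver: Bystander: loose screwdriver with a yellow handle, 170 mm long, lying along its x axis; origin under its middle. At the right of the work; to be left alone.
Mind the look-alikes: they are no part of the job. Leave any green, orange or yellow look-alike of the cover1 alone.

How it is judged:
By the outcome, as a careful person would: the job done as asked, in the order asked, and still so for the second after the job is handed in, with the robot touching nothing.
Of cover1, cover2, cover3, cover4 only 3 to 4 are there at a start; the rules pass over those that are not, and their reading is None.
At some moment in a run one of cover1, cover2, cover3, cover4 may be knocked a few centimetres aside while the robot is not near it.
Once in a run the grip may slacken for a moment while it holds something.
It also fails if it takes over 210 s, if anything falls off the work surface, if the arm or the gripper's body presses on something with over 40 N, if the wrist force passes 120 N, or if a joint passes its speed limit or range.

## Working session

There is one attempt and no reset: what is moved stays moved. The work goes in short steps, Python scripts to look and compute and a tool call to move; the robot and the scene stay as the last step left them, time stands still between calls to the robot, and variables do not carry over. Pictures are saved under pics/ and viewed, at most 14 in all, crops included, and the job is handed in when it is done.

Besides the shell and the picture viewer there is one more tool, called in YAML: its name, and indented under it one key for each argument. step_arm: Moves the arm, as the interface text tells. Its arguments: {"type":"object","properties":{"deltas":{"type":"array"},"fingers":{"type":"number"},"grip_force":{"type":"number"}},"required":["deltas"]}

```bash
ls; mkdir -p pics
python3 - <<'E'
from station import *
import cv2,numpy as np
s=sense();print({k:np.round(v,2).tolist() for k,v in s.items()})
for n in("top","scene"):
    d=get_image(n);cv2.imwrite(f"pics/{n}0.png",d["img"][:,:,::-1]);np.savez(f"{n}0.npz",**d)
    print(d["intrinsics"],d["dist"],np.round(d["world_to_cam"],3))
print(get_image("wrist")["tool_from_camera"])
E
```

```text
pics
{'time_s': 0.0, 'joints': [67.65, 3.03, 80.31, -0.0, 96.75, -4.03], 'dq': [0.01, 0.03, -0.07, -0.05, -0.01, 0.05], 'joint_efforts': [-0.0, -38.17, -36.02, -0.0, 0.01, 0.0], 'ee_pos': [164.92, 498.1, 230.46], 'tool_rot': [[-0.95, 0.31, -0.0], [0.31, 0.95, -0.0], [0.0, -0.0, -1.0]], 'contact_force': [0.49, -0.34, -0.43], 'moment': [0.04, -0.01, 0.02], 'finger_force': 0.0, 'gripper_width': 85.94}
[[478.53328568   0.         315.61197427]
 [  0.         478.53328568 243.88138153]
 [  0.           0.           1.        ]] [-0.07211652  0.          0.          0.          0.        ] [[ 2.000000e-03 -1.000000e+00  3.000000e-02 -2.482800e+01]
 [-9.820000e-01 -8.000000e-03 -1.870000e-01  5.868170e+02]
 [ 1.880000e-01 -2.900000e-02 -9.820000e-01  1.076191e+03]
 [ 0.000000e+00  0.000000e+00  0.000000e+00  1.000000e+00]]
[[543.48168842   0.         321.23965636]
 [  0.         543.48168842 229.60127344]
 [  0.           0.           1.        ]] [-0.01464107  0.          0.          0.          0.        ] [[ 5.700000e-01  8.220000e-01  1.800000e-02 -3.358060e+02]
 [ 5.950000e-01 -3.980000e-01 -6.980000e-01 -2.767790e+02]
 [-5.670000e-01  4.080000e-01 -7.160000e-01  1.811061e+03]
 [ 0.000000e+00  0.000000e+00  0.000000e+00  1.000000e+00]]
[[ 3.82075368e-04 -9.57059828e-01 -2.89890221e-01  7.31634071e+01]
 [ 9.99999763e-01  1.99400127e-04  6.59689125e-04  1.11535837e+00]
 [-5.73557814e-04 -2.89890404e-01  9.57059677e-01 -1.43659285e+02]
 [ 0.00000000e+00  0.00000000e+00  0.00000000e+00  1.00000000e+00]]
```

View pics/top0.png

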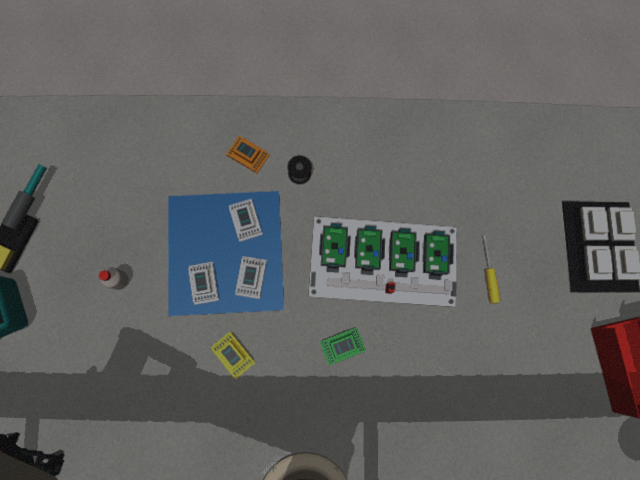

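View pics/scene0.png

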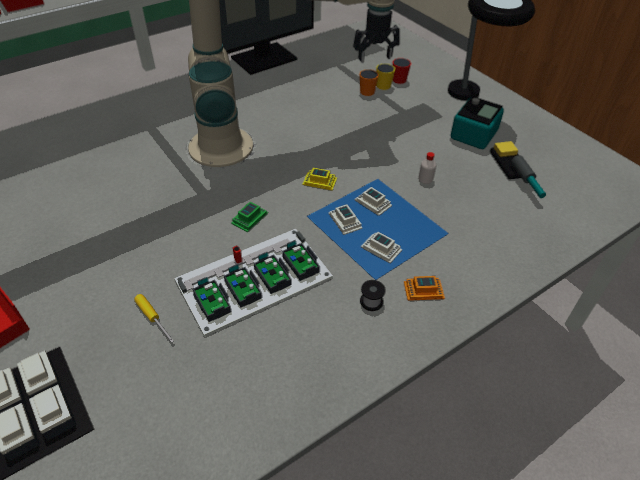

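The top view shows three pale covers on the blue mat, at (245,220), (203,283) and (251,278). The fixture spans (315,217) to (455,305), with the red grip at (390,287) on the robot's side. The look-alikes are orange, yellow and green. The scene view agrees.

```bash
cat > h.py <<'E'
from station import *
import cv2,numpy as np
def cloud(d,s=None):
    K,D=d["intrinsics"],np.array(d["dist"],float)
    v,u=np.mgrid[0:480,0:640]
    p=cv2.undistortPoints(np.stack([u,v],-1).reshape(-1,1,2).astype(np.float64),K,D).reshape(480,640,2)
    z=d["depth"].astype(float)
    P=np.dstack([p[...,0]*z,p[...,1]*z,z])
    if "world_to_cam" in d: T=np.linalg.inv(d["world_to_cam"])
    else:
        T=np.eye(4);T[:3,:3]=s["tool_rot"];T[:3,3]=s["ee_pos"];T=T@d["tool_from_camera"]
    W=P@T[:3,:3].T+T[:3,3]; W[z==0]=np.nan
    return W
def rects(W,mask,minn=30):
    n,l=cv2.connectedComponents(mask.astype(np.uint8))
    out=[]
    for i in range(1,n):
        q=W[l==i]
        if len(q)<minn: continue
        (c,sz,a)=cv2.minAreaRect(q[:,:2].astype(np.float32))
        if sz[0]<sz[1]: sz=sz[::-1];a+=90
        v,u=np.nonzero(l==i)
        out.append((np.round(c,1),np.round(sz,1),round((a+90)%180-90,1),"z%.1f"%np.median(q[:,2]),len(q),"px",int(u.mean()),int(v.mean())))
    return out
E
python3 - <<'E'
from h import *
d=dict(np.load("top0.npz"));W=cloud(d);z=W[...,2];hsv=cv2.cvtColor(d["img"],cv2.COLOR_RGB2HSV)
print("mat/table",np.nanmedian(z[200:210,175:185]),np.nanmedian(z[180:210,480:484]))
roi=np.zeros((480,640),bool);roi[190:320,160:290]=1
print("tops",*rects(W,roi&(z>31)&(z<45)),sep="\n")
print("all",*rects(W,roi&(z>4)&(z<45)),sep="\n")
roi[:]=0;roi[205:315,300:465]=1
print("fix",*rects(W,roi&(z>7)),sep="\n")
print("plate",*rects(W,roi&(z>7)&(z<17),300),sep="\n")
print("shell",*rects(W,roi&(z>25),20),sep="\n")
red=roi&(hsv[...,1]>150)&((hsv[...,0]<8)|(hsv[...,0]>172))
print("red",*rects(W,red,8),*rects(W,red&(z>55),4),sep="\n")
E
```

```text
mat/table 1.4771876724132653 -0.8264262719882254
tops
(array([657.9, 153.2]), array([57.2, 38.3]), 19.2, 'z37.9', 361, 'px', 243, 216)
(array([514.1, 134.7]), array([56. , 38.3]), -8.8, 'z38.0', 385, 'px', 249, 275)
(array([499.2, 248. ]), array([56.4, 39.1]), 10.5, 'z38.4', 391, 'px', 201, 281)
all
(array([653.7, 151.6]), array([112.7,  78.2]), 20.6, 'z17.4', 960, 'px', 244, 219)
(array([514.1, 138.8]), array([103.9,  82.5]), -17.3, 'z17.8', 1019, 'px', 249, 276)
(array([497.5, 250.7]), array([106.9,  71.6]), 13.8, 'z18.1', 1003, 'px', 202, 282)
fix
(array([ 555.3, -191.5]), array([360.4, 202. ]), 86.3, 'z18.1', 11521, 'px', 383, 261)
plate
(array([ 555.3, -191.5]), array([360.4, 202. ]), 86.3, 'z11.9', 5454, 'px', 379, 267)
shell
(array([588.8, -67.3]), array([106.7,  73.3]), -3.8, 'z33.0', 1170, 'px', 334, 244)
(array([ 583. , -150.9]), array([106.2,  73.4]), -2.5, 'z32.9', 1158, 'px', 369, 247)
(array([ 577.7, -235.8]), array([107. ,  74.7]), -4.9, 'z32.7', 1180, 'px', 403, 250)
(array([ 572.4, -317.9]), array([108. ,  72.5]), -5.8, 'z32.9', 1140, 'px', 437, 252)
(array([ 486.2, -198.4]), array([23. , 14.9]), -5.0, 'z60.1', 95, 'px', 390, 287)
red
(array([ 484.9, -197.5]), array([20.2, 13.3]), -5.4, 'z59.6', 50, 'px', 389, 287)
(array([ 485.2, -197.7]), array([19.5, 13.2]), -4.5, 'z61.4', 34, 'px', 390, 287)
```

```bash
cat > plan.py <<'E'
# plan.py x y z angle_of_tool_y : delta from the last commanded pose (kept in cmd.json), prints a row
import sys,json,os,numpy as np
from station import sense
s=sense()
if os.path.exists("cmd.json"): c=json.load(open("cmd.json"))
else: R=s["tool_rot"]; c=[165.032,498.408,231.323,float(np.degrees(np.arctan2(R[1][1],R[0][1])))]
print("cmd",np.round(c,2),"meas",np.round(s["ee_pos"],2),"F",np.round(s["contact_force"],1),"w",round(s["gripper_width"],1),"t",round(s["time_s"],1),"j",np.round(s["joints"],0))
for w in " ".join(sys.argv[1:]).split(","):
    if not w.strip(): break
    g=[float(v) for v in w.split()]
    a=np.radians(c[3]); Y=np.array([np.cos(a),np.sin(a),0]); X=np.array([Y[1],-Y[0],0])*-1
    d=np.array(g[:3])-c[:3]
    r=np.round([d@X/25,d@Y/25,-d[2]/25],2); rz=round(-(g[3]-c[3])/8,2)
    c=[*(np.array(c[:3])+25*(r[0]*X+r[1]*Y)-[0,0,25*r[2]]),c[3]-8*rz]
    print("row",[*map(float,r),0,0,float(rz)],"dist",round(float(np.linalg.norm(d)),1))
    json.dump([float(v) for v in c],open("cmd.json","w"))
E
python3 plan.py 420 150 231.3 86.3, 560 -193 260 86.3; python3 -c "
import numpy as np;from station import sense;print(np.array(sense()['tool_rot']))"
```

```text
cmd [165.03 498.41 231.32  71.68] meas [164.94 498.2  230.69] F [-0.2  0.2  0.8] w 85.6 t 0.1 j [68.  3. 80. -0. 97. -4.]
row [-14.06, -10.02, 0.0, 0, 0, -1.83] dist 431.7
row [-6.47, -13.34, -1.15, 0, 0, 0.0] dist 371.7
[[-9.49298906e-01  3.14374636e-01 -4.18738710e-04]
 [ 3.14374907e-01  9.49298337e-01 -1.04138639e-03]
 [ 7.01224957e-05 -1.12022790e-03 -9.99999370e-01]]
```

step_arm:
  deltas:
    - [-14.06,-10.02,0,0,0,-1.83]
    - [-14.06,-10.02,0,0,0,-1.83]
    - [-14.06,-10.02,0,0,0,-1.83]
    - [-14.06,-10.02,0,0,0,-1.83]
    - [-14.06,-10.02,0,0,0,-1.83]
    - [-14.06,-10.02,0,0,0,-1.83]
    - [-14.06,-10.02,0,0,0,-1.83]
    - [-14.06,-10.02,0,0,0,-1.83]
    - [-14.06,-10.02,0,0,0,-1.83]
    - [-14.06,-10.02,0,0,0,-1.83]
    - [-14.06,-10.02,0,0,0,-1.83]
    - [-14.06,-10.02,0,0,0,-1.83]

```text
time_s: 1.35
ee_pos: [419.5, 150.7, 231.2]
tool_rot: [[-0.998, 0.063, -0.0], [0.063, 0.998, 0.0], [0.0, 0.0, -1.0]]
contact_force: [0.3, 0.5, -0.4]
gripper_width: 85.8
finger_force: 0.0
```

step_arm:
  deltas:
    - [-6.47,-13.34,-1.15,0,0,0]
    - [-6.47,-13.34,-1.15,0,0,0]
    - [-6.47,-13.34,-1.15,0,0,0]
    - [-6.47,-13.34,-1.15,0,0,0]
    - [-6.47,-13.34,-1.15,0,0,0]
    - [-6.47,-13.34,-1.15,0,0,0]
    - [-6.47,-13.34,-1.15,0,0,0]
    - [-6.47,-13.34,-1.15,0,0,0]
    - [-6.47,-13.34,-1.15,0,0,0]
    - [-6.47,-13.34,-1.15,0,0,0]
    - [-6.47,-13.34,-1.15,0,0,0]

```text
time_s: 2.45
ee_pos: [560.0, -191.3, 260.2]
tool_rot: [[-0.998, 0.062, 0.0], [0.062, 0.998, 0.0], [-0.0, 0.0, -1.0]]
contact_force: [1.2, 0.2, 0.2]
gripper_width: 85.0
finger_force: 0.0
```

Run:
```python
from h import *
s=sense();d=get_image("wrist");W=cloud(d,s);z=W[...,2];hsv=cv2.cvtColor(d["img"],cv2.COLOR_RGB2HSV)
cv2.imwrite("pics/w1.png",d["img"][:,:,::-1]);print(d["intrinsics"][0],d["dist"],s["ee_pos"])
print("shell",*rects(W,(z>28)&(z<56),300),sep="\n")
red=(hsv[...,1]>150)&((hsv[...,0]<8)|(hsv[...,0]>172))
print("red",*rects(W,red&(z>55),50),sep="\n")
h=hsv[...,0]
print("teal",*rects(W,(hsv[...,1]>90)&(h>80)&(h<100)&(z>40)&(z<58),30),sep="\n")
print("plate z",np.nanmedian(z[(z>5)&(z<15)]))
```

```text
[380.88476843   0.         313.83539294] [-0.02270277  0.          0.          0.          0.        ] [ 560.01955691 -191.27401159  260.1907467 ]
shell
(array([513.7, 117.3]), array([57.4, 13.3]), 2.6, 'z35.7', 717, 'px', 632, 137)
(array([ 578.8, -234.4]), array([106.5,  72.9]), -3.9, 'z32.9', 6900, 'px', 270, 217)
(array([ 584.2, -149.9]), array([106.4,  73.2]), -3.2, 'z33.0', 6894, 'px', 355, 218)
(array([ 573.8, -318.1]), array([106. ,  73.9]), -3.5, 'z33.6', 6970, 'px', 186, 218)
(array([589.9, -65.8]), array([105.7,  74.5]), -4.0, 'z34.0', 7024, 'px', 440, 219)
(array([660.7, 139.1]), array([59.1, 22.2]), 2.4, 'z38.5', 956, 'px', 630, 270)
red
(array([ 481.1, -197.1]), array([13.7,  6.6]), 86.0, 'z62.3', 98, 'px', 299, 112)
(array([ 495.2, -198.1]), array([13.9,  6.7]), 86.6, 'z62.5', 85, 'px', 299, 132)
teal
(array([ 526.1, -314.3]), array([23. ,  1.6]), 86.3, 'z51.9', 32, 'px', 178, 173)
(array([ 537.5, -146.9]), array([24. ,  2.9]), 86.9, 'z48.0', 60, 'px', 358, 173)
(array([542.1, -63.5]), array([25.,  3.]), 87.3, 'z51.4', 84, 'px', 447, 173)
(array([636.9, -69.5]), array([25.9,  5.1]), 86.4, 'z48.9', 184, 'px', 438, 268)
(array([ 631.9, -152.7]), array([23. ,  4.4]), 87.0, 'z48.5', 140, 'px', 356, 268)
plate z 12.967708019828393
```

View pics/w1.png

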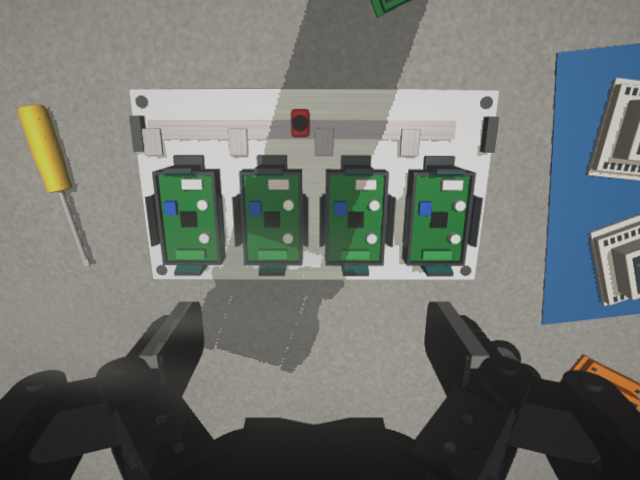

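The wrist view shows the plate with four shells, tabs at both ends of each, and the red grip at (299,122). Both cameras agree to about 1 mm. Next I go down on the grip.

```bash
python3 plan.py 487.5 -198 100 86.3, 487.5 -198 36 86.3
```

```text
cmd [ 559.95 -193.1   260.07   86.32] meas [ 559.97 -191.37  260.32] F [ 0.3 -0.6  0. ] w 85.8 t 2.5 j [ -22.   14.   65.    0.  101. -109.]
row [2.88, -0.38, 6.4, 0, 0, 0.0] dist 175.8
row [-0.0, -0.0, 2.56, 0, 0, 0.0] dist 64.1
```

```bash
sed -i 's/^print("cmd"/if sys.argv[1:2]==["s"]:\n    R=s["tool_rot"]; c=[*map(float,s["ee_pos"]),float(np.degrees(np.arctan2(R[1][1],R[0][1])))]; sys.argv.pop(1)\n&/' plan.py
python3 plan.py s 487.5 -198 100 86.3, 487.5 -198 36 86.3
```

```text
cmd [ 559.97 -191.37  260.32   86.45] meas [ 559.97 -191.37  260.32] F [ 0.3 -0.6  0. ] w 85.8 t 2.5 j [ -22.   14.   65.    0.  101. -109.]
row [2.88, -0.44, 6.41, 0, 0, 0.02] dist 176.1
row [-0.0, -0.0, 2.56, 0, 0, -0.0] dist 64.1
```

step_arm:
  deltas:
    - [2.88,-0.44,6.41,0,0,0.02]
    - [2.88,-0.44,6.41,0,0,0.02]
    - [2.88,-0.44,6.41,0,0,0.02]
    - [2.88,-0.44,6.41,0,0,0.02]
    - [2.88,-0.44,6.41,0,0,0.02]
    - [2.88,-0.44,6.41,0,0,0.02]
  fingers: 0.0
  grip_force: 30

```text
time_s: 3.1
ee_pos: [488.2, -199.0, 101.3]
tool_rot: [[-0.998, 0.066, 0.002], [0.066, 0.998, -0.001], [-0.002, -0.0, -1.0]]
contact_force: [0.6, -0.3, 0.0]
gripper_width: 42.8
finger_force: 0.0
```

step_arm:
  deltas:
    - [0,0,0.8,0,0,0]
    - [0,0,1.6,0,0,0]
    - [0,0,2.2,0,0,0]
    - [0,0,2.56,0,0,0]
    - [0,0,2.56,0,0,0]

```text
time_s: 3.6
ee_pos: [487.5, -199.2, 35.5]
tool_rot: [[-0.998, 0.067, -0.001], [0.067, 0.998, 0.0], [0.001, 0.0, -1.0]]
contact_force: [-1.2, -0.2, 0.5]
gripper_width: 42.9
finger_force: 0.0
```

step_arm:
  deltas:
    - [0,0,0,0,0,0]
    - [0,0,0,0,0,0]
    - [0,0,0,0,0,0]
    - [0,0,0,0,0,0]
    - [0,0,0,0,0,0]
  fingers: -1

```text
time_s: 4.1
ee_pos: [488.2, -199.7, 37.1]
tool_rot: [[-0.998, 0.067, 0.002], [0.067, 0.998, -0.001], [-0.002, -0.001, -1.0]]
contact_force: [0.2, 1.5, 6.2]
gripper_width: 15.5
finger_force: 33.3
```

step_arm:
  deltas:
    - [0,0.2,-0.06,0,0,0]
    - [0,0.5,-0.06,0,0,0]
    - [0,0.8,-0.06,0,0,0]
    - [0,1.05,-0.06,0,0,0]
    - [0,1.2,-0.06,0,0,0]
    - [0,1.2,-0.06,0,0,0]

```text
time_s: 4.7
ee_pos: [490.1, -169.4, 37.1]
tool_rot: [[-0.998, 0.067, 0.002], [0.067, 0.998, -0.001], [-0.002, -0.001, -1.0]]
contact_force: [5.9, -0.2, -4.0]
gripper_width: 15.1
finger_force: 31.9
```

step_arm:
  deltas:
    - [0,0.06,0,0,0,0]
    - [0,0.12,0,0,0,0]
    - [0,0.12,0,0,0,0]

```text
time_s: 5.0
ee_pos: [490.3, -166.9, 37.1]
tool_rot: [[-0.998, 0.067, 0.002], [0.067, 0.998, -0.001], [-0.002, -0.001, -1.0]]
contact_force: [4.4, -2.7, -5.0]
gripper_width: 15.2
finger_force: 31.8
```

step_arm:
  deltas:
    - [0,0.04,0,0,0,0]
    - [0,0.08,0,0,0,0]
    - [0,0.08,0,0,0,0]

```text
time_s: 5.3
ee_pos: [490.3, -166.9, 37.1]
tool_rot: [[-0.998, 0.068, 0.002], [0.068, 0.998, -0.005], [-0.003, -0.005, -1.0]]
contact_force: [5.6, -11.7, -7.8]
gripper_width: 15.6
finger_force: 31.5
```

Clamp stopped at the locked end (11.7 N, y = -166.9, predicted -166.6). Now I release, lift and go to the first cover.

```bash
python3 plan.py s 490.3 -166.9 180 86.3, 514 135 200 81.2
```

```text
cmd [ 490.28 -166.87   37.15   86.11] meas [ 490.28 -166.87   37.15] F [  5.6 -11.7  -7.8] w 15.6 t 5.3 j [ -23.   11.   95.   -0.   74. -109.]
row [-0.0, -0.0, -5.71, 0, 0, -0.02] dist 142.9
row [-0.16, 12.11, -0.8, 0, 0, 0.63] dist 303.5
```

step_arm:
  deltas:
    - [0,-0.08,0,0,0,0]
    - [0,-0.08,0,0,0,0]
    - [0,-0.08,0,0,0,0]
  fingers: 0.0

```text
time_s: 5.6
ee_pos: [489.5, -166.3, 37.3]
tool_rot: [[-0.998, 0.067, -0.0], [0.067, 0.998, 0.0], [0.0, 0.0, -1.0]]
contact_force: [-0.3, -0.1, 0.0]
gripper_width: 42.4
finger_force: 0.0
```

step_arm:
  deltas:
    - [0,0,-1,0,0,0]
    - [0,0,-3,0,0,0]
    - [0,0,-5.7,0,0,0]
    - [0,0,-5.7,0,0,0]
    - [0,0,-5.7,0,0,0]

```text
time_s: 6.1
ee_pos: [491.1, -166.9, 183.9]
tool_rot: [[-0.998, 0.067, 0.007], [0.067, 0.998, -0.003], [-0.007, -0.002, -1.0]]
contact_force: [-0.6, -0.1, -0.7]
gripper_width: 42.4
finger_force: 0.0
```

step_arm:
  deltas:
    - [-0.16,12.11,-0.8,0,0,0.63]
    - [-0.16,12.11,-0.8,0,0,0.63]
    - [-0.16,12.11,-0.8,0,0,0.63]
    - [-0.16,12.11,-0.8,0,0,0.63]
    - [-0.16,12.11,-0.8,0,0,0.63]
    - [-0.16,12.11,-0.8,0,0,0.63]
    - [-0.16,12.11,-0.8,0,0,0.63]
    - [-0.16,12.11,-0.8,0,0,0.63]
    - [-0.16,12.11,-0.8,0,0,0.63]
  fingers: 0.55

```text
time_s: 7.0
ee_pos: [513.5, 134.4, 198.6]
tool_rot: [[-0.988, 0.155, -0.002], [0.155, 0.988, -0.001], [0.002, -0.001, -1.0]]
contact_force: [-1.0, -0.7, 0.1]
gripper_width: 66.1
finger_force: 0.0
```

```bash
cat > look.py <<'E'
from h import *
import sys
s=sense();d=get_image("wrist");W=cloud(d,s);z=W[...,2]
hsv=cv2.cvtColor(d["img"],cv2.COLOR_RGB2HSV)
if len(sys.argv)>1: cv2.imwrite("pics/"+sys.argv[1],d["img"][:,:,::-1])
print("ee",np.round(s["ee_pos"],1),"t",s["time_s"])
mx=(W[...,0]>350)&(W[...,1]>20)
print("tops",*rects(W,mx&(z>32)&(z<45),200),sep="\n")
print("flange",*rects(W,mx&(z>4)&(z<10),200),sep="\n")
E
python3 look.py w2.png; python3 plan.py s
```

```text
ee [513.5 134.4 198.6] t 7.0
tops
(array([500.5, 250.8]), array([56.5, 38.8]), 11.5, 'z39.4', 3476, 'px', 453, 174)
(array([514.6, 135.6]), array([56.2, 37.8]), -8.4, 'z39.2', 3088, 'px', 314, 213)
(array([658.2, 154. ]), array([57.3, 38.2]), 18.0, 'z39.2', 2306, 'px', 357, 358)
flange
(array([370.1, 181.5]), array([61.2, 30.7]), 82.6, 'z5.4', 490, 'px', 354, 20)
(array([500.1, 251.3]), array([103.1,  63.7]), 12.0, 'z7.0', 940, 'px', 430, 151)
(array([469.9, 142.5]), array([59.2,  7.4]), 81.3, 'z7.0', 525, 'px', 314, 156)
(array([617.1, 139.6]), array([62.8, 14.9]), -75.7, 'z6.9', 520, 'px', 335, 306)
cmd [513.66 134.06 198.96  81.03] meas [513.66 134.06 198.96] F [0.2 0.3 0.5] w 65.7 t 7.0 j [ 11.   5.  82.  -0.  93. -70.]
```

View pics/w2.png

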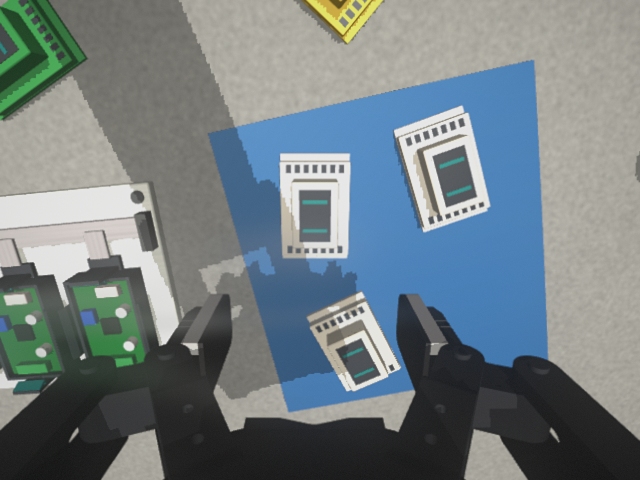

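The view shows the three covers, with the target at (314,213) between the fingers. All three match the top-camera poses to within 3 mm.

```bash
python3 plan.py 514.4 135.3 80 81.5, 514.4 135.3 21 81.5, 514.4 135.3 180 81.5
```

```text
cmd [513.98 134.98 199.9   81.23] meas [513.66 134.06 198.96] F [0.2 0.3 0.5] w 65.7 t 7.0 j [ 11.   5.  82.  -0.  93. -70.]
row [-0.01, 0.02, 4.8, 0, 0, -0.03] dist 119.9
row [-0.0, -0.0, 2.36, 0, 0, -0.0] dist 58.9
row [-0.0, -0.0, -6.36, 0, 0, -0.0] dist 159.1
```

step_arm:
  deltas:
    - [-0.01,0.04,1.5,0,0,-0.03]
    - [-0.01,0.04,3.2,0,0,-0.03]
    - [-0.01,0.04,4.8,0,0,-0.03]
    - [-0.01,0.04,4.8,0,0,-0.03]
  grip_force: 60

```text
time_s: 7.45
ee_pos: [510.6, 134.0, 73.7]
tool_rot: [[-0.988, 0.153, -0.012], [0.153, 0.988, -0.002], [0.011, -0.004, -1.0]]
contact_force: [-1.3, 0.5, -0.5]
gripper_width: 66.2
finger_force: 0.0
```

step_arm:
  deltas:
    - [0,0,1.2,0,0,0]
    - [0,0,2.0,0,0,0]
    - [0,0,2.32,0,0,0]
    - [0,0,2.32,0,0,0]
    - [0,0,2.32,0,0,0]

```text
time_s: 7.95
ee_pos: [515.5, 136.1, 23.8]
tool_rot: [[-0.989, 0.151, 0.003], [0.151, 0.989, 0.001], [-0.003, 0.001, -1.0]]
contact_force: [0.2, -0.5, 1.2]
gripper_width: 66.2
finger_force: 0.0
```

step_arm:
  deltas:
    - [0,0,0,0,0,0]
    - [0,0,0,0,0,0]
    - [0,0,0,0,0,0]
    - [0,0,0,0,0,0]
    - [0,0,0,0,0,0]
  fingers: -1
  grip_force: 60

```text
time_s: 8.45
ee_pos: [515.3, 136.5, 23.3]
tool_rot: [[-0.989, 0.15, 0.003], [0.15, 0.989, 0.0], [-0.003, 0.001, -1.0]]
contact_force: [-0.6, 0.3, 6.6]
gripper_width: 36.4
finger_force: 61.5
```

```bash
python3 plan.py s 515.3 136.5 150 81.4, 590 -66.8 150 86.3
```

```text
cmd [515.26 136.46  23.34  81.36] meas [515.26 136.46  23.34] F [-0.6  0.3  6.6] w 36.4 t 8.4 j [ 11.  14.  93.  -0.  73. -71.]
row [-0.0, 0.0, -5.07, 0, 0, -0.0] dist 126.7
row [-4.18, -7.59, 0.0, 0, 0, -0.62] dist 216.6
```

step_arm:
  deltas:
    - [0,0,-1,0,0,0]
    - [0,0,-3,0,0,0]
    - [0,0,-5.07,0,0,0]
    - [0,0,-5.07,0,0,0]
    - [0,0,-5.07,0,0,0]

```text
time_s: 8.95
ee_pos: [514.9, 136.4, 150.1]
tool_rot: [[-0.989, 0.15, 0.003], [0.15, 0.989, 0.001], [-0.003, 0.001, -1.0]]
contact_force: [-0.1, 0.0, -0.8]
gripper_width: 36.6
finger_force: 60.7
```

step_arm:
  deltas:
    - [-4.18,-7.59,0,0,0,-0.62]
    - [-4.18,-7.59,0,0,0,-0.62]
    - [-4.18,-7.59,0,0,0,-0.62]
    - [-4.18,-7.59,0,0,0,-0.62]
    - [-4.18,-7.59,0,0,0,-0.62]
    - [-4.18,-7.59,0,0,0,-0.62]
    - [-4.18,-7.59,0,0,0,-0.62]
    - [-4.18,-7.59,0,0,0,-0.62]

```text
time_s: 9.75
ee_pos: [588.6, -65.4, 147.9]
tool_rot: [[-0.998, 0.062, -0.001], [0.062, 0.998, 0.001], [0.001, 0.001, -1.0]]
contact_force: [-0.2, -0.3, -0.5]
gripper_width: 36.3
finger_force: 60.7
```

```bash
python3 plan.py s 590 -66.8 90 86.3
cat > hand.py <<'E'
from h import *
import sys
s=sense();d=get_image("wrist");W=cloud(d,s);z=W[...,2]
if len(sys.argv)>1: cv2.imwrite("pics/"+sys.argv[1],d["img"][:,:,::-1])
e=np.array(s["ee_pos"]);R=np.array(s["tool_rot"]);T=(W-e)@R   # tool coordinates
print("ee",np.round(e,1),"w",s["gripper_width"])
m=(abs(T[...,1])<60)&(T[...,0]<80)&(T[...,0]>-60)
for n,a,b in(("top",-17,-9),("body",3,10),("flange",13,24)):
    print(n,*rects(T,m&(T[...,2]>a)&(T[...,2]<b),80),sep="\n ")
E
python3 hand.py w3.png
```

```text
cmd [588.56 -65.41 147.86  86.42] meas [588.56 -65.41 147.86] F [-0.2 -0.3 -0.5] w 36.3 t 9.8 j [-10.  16.  75.   0.  89. -96.]
row [-0.06, -0.05, 2.31, 0, 0, 0.01] dist 57.9
ee [588.6 -65.4 147.9] w 36.29989040429026
top
 (array([-0.1,  1.1]), array([57. , 49.7]), -1.0, 'z-15.8', 13164, 'px', 313, 313)
 (array([  6.1, -28.3]), array([5.6, 1.4]), 86.6, 'z-13.4', 122, 'px', 237, 305)
 (array([ 6., 30.]), array([5.3, 1.5]), 83.6, 'z-13.7', 128, 'px', 390, 305)
body
 (array([20.2,  0.9]), array([60.5, 43.9]), -89.9, 'z6.3', 7569, 'px', 313, 230)
flange
 (array([44.7,  0.8]), array([60.3,  6.6]), 89.9, 'z16.3', 2398, 'px', 313, 189)
```

View pics/w3.png

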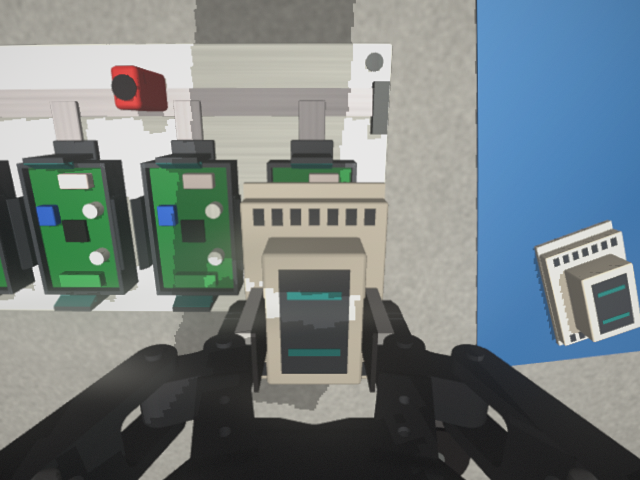

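The cover in hand is centred to within 0.5 mm along its length, and it hangs above shell 4.

```bash
python3 - <<'E'
import json;c=json.load(open("cmd.json"));print(c)
E
rm cmd.json; python3 plan.py s 589.6 -67.3 74 86.3
```

```text
[589.9789959855086, -66.74845579512859, 90.10834393511016, 86.33890607800605]
cmd [588.69 -65.42 148.19  86.43] meas [588.69 -65.42 148.19] F [ 0.1 -0.9 -0.3] w 36.4 t 9.8 j [-10.  16.  75.   0.  89. -96.]
row [-0.04, -0.07, 2.97, 0, 0, 0.02] dist 74.2
```

step_arm:
  deltas:
    - [0,0,1,0,0,0]
    - [0,0,2,0,0,0]
    - [0,0,2,0,0,0]
    - [0,0,2,0,0,0]
    - [0,0,2,0,0,0]

```text
time_s: 10.3
ee_pos: [589.9, -66.7, 100.5]
tool_rot: [[-0.998, 0.064, 0.003], [0.064, 0.998, -0.0], [-0.003, -0.0, -1.0]]
contact_force: [0.2, -0.5, -0.8]
gripper_width: 36.4
finger_force: 60.7
```

```bash
rm -f cmd.json; python3 plan.py s 589.6 -67.3 74 86.3
```

```text
cmd [589.94 -66.71 100.49  86.36] meas [589.94 -66.71 100.49] F [ 0.2 -0.5 -0.8] w 36.4 t 10.3 j [-10.  18.  78.   0.  83. -96.]
row [0.01, -0.02, 1.06, 0, 0, 0.01] dist 26.5
```

step_arm:
  deltas:
    - [0.01,-0.02,0.5,0,0,0.01]
    - [0.01,-0.02,1.06,0,0,0.01]
    - [0.01,-0.02,1.06,0,0,0.01]
    - [0.01,-0.02,1.06,0,0,0.01]

```text
time_s: 10.7
ee_pos: [588.7, -67.6, 71.5]
tool_rot: [[-0.998, 0.066, -0.001], [0.066, 0.998, 0.0], [0.001, 0.0, -1.0]]
contact_force: [1.1, -0.1, 0.2]
gripper_width: 36.3
finger_force: 60.8
```

step_arm:
  deltas:
    - [0,0,0.06,0,0,0]
    - [0,0,0.12,0,0,0]
    - [0,0,0.18,0,0,0]
    - [0,0,0.24,0,0,0]
    - [0,0,0.24,0,0,0]

```text
time_s: 11.2
ee_pos: [589.4, -67.7, 67.0]
tool_rot: [[-0.998, 0.066, 0.002], [0.066, 0.998, -0.0], [-0.002, -0.0, -1.0]]
contact_force: [0.8, 0.0, 3.9]
gripper_width: 36.5
finger_force: 61.4
```

step_arm:
  deltas:
    - [0,0,0.04,0,0,0]
    - [0,0,0.08,0,0,0]
    - [0,0,0.12,0,0,0]
    - [0,0,0.12,0,0,0]

```text
time_s: 11.6
ee_pos: [590.0, -67.7, 65.3]
tool_rot: [[-0.998, 0.066, 0.004], [0.066, 0.998, -0.001], [-0.004, -0.0, -1.0]]
contact_force: [-0.6, 0.0, 10.5]
gripper_width: 36.6
finger_force: 62.1
```

step_arm:
  deltas:
    - [0,0,0.04,0,0,0]
    - [0,0,0.08,0,0,0]
    - [0,0,0.12,0,0,0]
    - [0,0,0.12,0,0,0]

```text
time_s: 12.0
ee_pos: [588.9, -67.6, 60.2]
tool_rot: [[-0.998, 0.066, 0.001], [0.066, 0.998, -0.0], [-0.001, -0.0, -1.0]]
contact_force: [2.7, -0.5, -7.5]
gripper_width: 36.1
finger_force: 61.1
```

step_arm:
  deltas:
    - [0,0,0.03,0,0,0]
    - [0,0,0.06,0,0,0]
    - [0,0,0.08,0,0,0]
    - [0,0,0.08,0,0,0]

```text
time_s: 12.4
ee_pos: [588.5, -67.5, 57.6]
tool_rot: [[-0.998, 0.066, -0.001], [0.066, 0.998, 0.0], [0.001, 0.0, -1.0]]
contact_force: [0.7, -0.3, -1.1]
gripper_width: 36.4
finger_force: 61.9
```

step_arm:
  deltas:
    - [0,0,0.02,0,0,0]
    - [0,0,0.04,0,0,0]
    - [0,0,0.04,0,0,0]

```text
time_s: 12.7
ee_pos: [588.9, -67.5, 57.4]
tool_rot: [[-0.998, 0.066, 0.0], [0.066, 0.998, 0.0], [-0.0, 0.0, -1.0]]
contact_force: [-1.9, -0.1, 4.6]
gripper_width: 36.7
finger_force: 62.4
```

step_arm:
  deltas:
    - [0,0,0.02,0,0,0]
    - [0,0,0.04,0,0,0]
    - [0,0,0.04,0,0,0]

```text
time_s: 13.0
ee_pos: [589.0, -67.5, 57.4]
tool_rot: [[-0.998, 0.066, 0.001], [0.066, 0.998, -0.0], [-0.001, 0.0, -1.0]]
contact_force: [-4.9, 0.9, 8.7]
gripper_width: 36.6
finger_force: 63.1
```

Home at TCP z = 57.4, matching the 57.3 predicted. I release and lift.

step_arm:
  deltas:
    - [0,0,-0.06,0,0,0]
    - [0,0,-0.06,0,0,0]
    - [0,0,-0.06,0,0,0]
    - [0,0,-0.06,0,0,0]
  fingers: 0.45

```text
time_s: 13.4
ee_pos: [588.7, -67.5, 57.2]
tool_rot: [[-0.998, 0.066, -0.0], [0.066, 0.998, 0.0], [0.0, 0.0, -1.0]]
contact_force: [0.0, 0.3, -0.1]
gripper_width: 62.2
finger_force: 0.0
```

step_arm:
  deltas:
    - [0,0,-1,0,0,0]
    - [0,0,-3,0,0,0]
    - [0,0,-5,0,0,0]
    - [0,0,-5.5,0,0,0]
    - [0,0,-5.5,0,0,0]
    - [0,0,-5.5,0,0,0]

```text
time_s: 14.0
ee_pos: [588.3, -67.5, 193.1]
tool_rot: [[-0.998, 0.066, -0.002], [0.066, 0.998, 0.001], [0.002, 0.0, -1.0]]
contact_force: [0.5, 0.1, -1.1]
gripper_width: 62.0
finger_force: 0.0
```

```bash
rm -f cmd.json; python3 plan.py s 500 249.5 200 101
python3 - <<'E'
from h import *
s=sense();d=get_image("wrist");W=cloud(d,s);z=W[...,2]
near=(abs(W[...,0]-589)<60)&(abs(W[...,1]+67)<45)
print(*rects(W,near&(z>67)&(z<80),200),sep="\n")
print("body z",np.nanpercentile(z[near&(z>44)&(z<56)],[10,50,90]))
E
```

```text
cmd [588.25 -67.47 193.13  86.24] meas [588.25 -67.47 193.13] F [ 0.5  0.1 -1.1] w 62.0 t 14.0 j [-10.  15.  72.   0.  94. -96.]
row [4.35, 12.42, -0.27, 0, 0, -1.85] dist 329.1
(array([588.8, -66.7]), array([55.8, 38. ]), -3.8, 'z73.2', 3964, 'px', 313, 225)
body z [46.88975672 50.97194011 52.28136433]
```

Seated: the block top reads 73.2, and the wrist bias is +1.2. Next cover.

step_arm:
  deltas:
    - [4.35,12.42,-0.27,0,0,-1.85]
    - [4.35,12.42,-0.27,0,0,-1.85]
    - [4.35,12.42,-0.27,0,0,-1.85]
    - [4.35,12.42,-0.27,0,0,-1.85]
    - [4.35,12.42,-0.27,0,0,-1.85]
    - [4.35,12.42,-0.27,0,0,-1.85]
    - [4.35,12.42,-0.27,0,0,-1.85]
    - [4.35,12.42,-0.27,0,0,-1.85]
    - [4.35,12.42,-0.27,0,0,-1.85]
    - [4.35,12.42,-0.27,0,0,-1.85]
    - [4.35,12.42,-0.27,0,0,-1.85]
  fingers: 0.55

```text
time_s: 15.15
ee_pos: [501.0, 248.1, 201.2]
tool_rot: [[-0.982, -0.19, -0.001], [-0.19, 0.982, -0.001], [0.001, -0.0, -1.0]]
contact_force: [0.7, -1.5, 0.5]
gripper_width: 66.2
finger_force: 0.0
```

```bash
rm -f cmd.json; python3 look.py; python3 plan.py s
```

```text
ee [501.  248.1 201.2] t 15.15
tops
(array([357.8, 183.1]), array([21.5,  8.2]), -77.8, 'z36.5', 221, 'px', 259, 4)
(array([499.9, 250.6]), array([56.3, 37.9]), 11.3, 'z39.2', 3061, 'px', 316, 210)
(array([500.9, 445.5]), array([47.6, 22.3]), -17.4, 'z38.6', 517, 'px', 534, 251)
(array([640.8, 138.5]), array([19.1, 14.8]), -70.0, 'z38.8', 240, 'px', 164, 334)
flange
(array([365.8, 201.9]), array([54.9,  7.2]), -49.1, 'z5.4', 574, 'px', 286, 32)
(array([455.9, 240.8]), array([62. ,  6.9]), -79.0, 'z6.9', 505, 'px', 315, 153)
(array([615.7, 140.4]), array([61.3,  7.5]), -71.7, 'z7.0', 473, 'px', 181, 297)
(array([812.6, 114.4]), array([49.8,  7.4]), -30.7, 'z5.1', 204, 'px', 144, 448)
cmd [501.02 248.28 201.4  100.93] meas [501.02 248.28 201.4 ] F [0.7 0.7 0.4] w 66.1 t 15.2 j [ 23.   9.  77.  -0.  94. -78.]
```

step_arm:
  deltas:
    - [0.02,0.06,1.5,0,0,-0.03]
    - [0.02,0.06,3.2,0,0,-0.03]
    - [0.02,0.06,4.8,0,0,-0.03]
    - [0.02,0.06,6.2,0,0,-0.03]
    - [0.02,0.06,6.8,0,0,-0.03]
    - [0.02,0.06,7.13,0,0,-0.03]
    - [0.02,0.06,7.13,0,0,-0.03]
    - [0.02,0.06,7.13,0,0,-0.03]

```text
time_s: 16.0
ee_pos: [501.1, 251.2, 25.5]
tool_rot: [[-0.981, -0.195, 0.003], [-0.195, 0.981, 0.001], [-0.003, 0.001, -1.0]]
contact_force: [0.1, 0.2, -0.2]
gripper_width: 66.2
finger_force: 0.0
```

step_arm:
  deltas:
    - [0,0,0,0,0,0]
    - [0,0,0,0,0,0]
    - [0,0,0,0,0,0]
    - [0,0,0,0,0,0]
    - [0,0,0,0,0,0]
  fingers: -1
  grip_force: 60

```text
time_s: 16.5
ee_pos: [500.8, 251.3, 25.2]
tool_rot: [[-0.981, -0.196, 0.003], [-0.196, 0.981, 0.001], [-0.003, 0.001, -1.0]]
contact_force: [-0.2, -0.4, 5.9]
gripper_width: 36.3
finger_force: 61.4
```

step_arm:
  deltas:
    - [0,0,-1,0,0,0]
    - [0,0,-3,0,0,0]
    - [0,0,-5.07,0,0,0]
    - [0,0,-5.07,0,0,0]
    - [0,0,-5.07,0,0,0]
    - [0,0,-5.07,0,0,0]

```text
time_s: 17.1
ee_pos: [499.2, 250.5, 148.7]
tool_rot: [[-0.981, -0.196, -0.002], [-0.196, 0.981, -0.001], [0.003, -0.0, -1.0]]
contact_force: [-0.1, 1.1, -0.7]
gripper_width: 36.3
finger_force: 60.6
```

```bash
rm -f cmd.json; python3 plan.py s 584.2 -151.1 150 86.3
```

```text
cmd [499.17 250.51 148.68 101.28] meas [499.17 250.51 148.68] F [-0.1  1.1 -0.7] w 36.3 t 17.1 j [ 23.  11.  81.   0.  88. -78.]
row [-0.19, -16.42, -0.05, 0, 0, 1.87] dist 410.5
```

step_arm:
  deltas:
    - [-0.19,-16.42,-0.05,0,0,1.87]
    - [-0.19,-16.42,-0.05,0,0,1.87]
    - [-0.19,-16.42,-0.05,0,0,1.87]
    - [-0.19,-16.42,-0.05,0,0,1.87]
    - [-0.19,-16.42,-0.05,0,0,1.87]
    - [-0.19,-16.42,-0.05,0,0,1.87]
    - [-0.19,-16.42,-0.05,0,0,1.87]
    - [-0.19,-16.42,-0.05,0,0,1.87]
    - [-0.19,-16.42,-0.05,0,0,1.87]
    - [-0.19,-16.42,-0.05,0,0,1.87]
    - [-0.19,-16.42,-0.05,0,0,1.87]
    - [-0.19,-16.42,-0.05,0,0,1.87]

```text
time_s: 18.3
ee_pos: [584.6, -149.1, 151.0]
tool_rot: [[-0.998, 0.062, -0.001], [0.062, 0.998, 0.001], [0.001, 0.001, -1.0]]
contact_force: [-0.2, 1.0, -0.6]
gripper_width: 36.6
finger_force: 60.7
```

step_arm:
  deltas:
    - [0,0,1,0,0,0]
    - [0,0,2,0,0,0]
    - [0,0,2,0,0,0]
    - [0,0,2,0,0,0]
    - [0,0,2,0,0,0]
    - [0,0,2,0,0,0]

```text
time_s: 18.9
ee_pos: [585.6, -150.8, 103.4]
tool_rot: [[-0.998, 0.064, 0.003], [0.064, 0.998, -0.001], [-0.003, -0.001, -1.0]]
contact_force: [-0.9, -0.3, -0.7]
gripper_width: 36.5
finger_force: 60.7
```

```bash
rm -f cmd.json; python3 hand.py; python3 plan.py s 584.2 -151.1 76 86.3
```

```text
ee [ 585.6 -150.8  103.4] w 36.517185476419414
top
 (array([ 0.8, -2.4]), array([56.7, 56.4]), -0.1, 'z-14.0', 13549, 'px', 312, 309)
 (array([ 6.2, 29.9]), array([5.3, 1.3]), 87.2, 'z-13.8', 123, 'px', 389, 305)
body
 (array([20.2,  0.8]), array([60.4, 45.7]), 89.6, 'z8.1', 7541, 'px', 313, 228)
flange
 (array([45.7,  0.8]), array([60.2,  6.7]), 89.9, 'z18.1', 2484, 'px', 313, 187)
cmd [ 585.49 -150.89  103.06   86.33] meas [ 585.49 -150.89  103.06] F [ 0.4 -0.5 -0.4] w 36.4 t 18.9 j [ -18.   20.   76.    0.   84. -104.]
row [0.05, -0.01, 1.08, 0, 0, 0.0] dist 27.1
```

step_arm:
  deltas:
    - [0.04,-0.01,0.5,0,0,0]
    - [0.04,-0.01,1.06,0,0,0]
    - [0.04,-0.01,1.06,0,0,0]
    - [0.04,-0.01,1.06,0,0,0]

```text
time_s: 19.35
ee_pos: [583.6, -151.0, 74.3]
tool_rot: [[-0.998, 0.064, -0.001], [0.064, 0.998, 0.001], [0.001, 0.001, -1.0]]
contact_force: [0.8, -0.5, -0.5]
gripper_width: 36.6
finger_force: 60.7
```

step_arm:
  deltas:
    - [0,0,0.06,0,0,0]
    - [0,0,0.12,0,0,0]
    - [0,0,0.18,0,0,0]
    - [0,0,0.24,0,0,0]
    - [0,0,0.24,0,0,0]

```text
time_s: 19.85
ee_pos: [584.3, -151.2, 69.7]
tool_rot: [[-0.998, 0.064, 0.001], [0.064, 0.998, -0.0], [-0.001, -0.0, -1.0]]
contact_force: [1.2, -0.2, 3.5]
gripper_width: 36.2
finger_force: 61.3
```

step_arm:
  deltas:
    - [0,0,0.04,0,0,0]
    - [0,0,0.08,0,0,0]
    - [0,0,0.12,0,0,0]
    - [0,0,0.12,0,0,0]

```text
time_s: 20.25
ee_pos: [584.7, -151.3, 67.7]
tool_rot: [[-0.998, 0.064, 0.003], [0.064, 0.998, -0.001], [-0.003, -0.001, -1.0]]
contact_force: [1.5, 0.8, 8.0]
gripper_width: 36.1
finger_force: 61.8
```

step_arm:
  deltas:
    - [0,0,0.04,0,0,0]
    - [0,0,0.08,0,0,0]
    - [0,0,0.12,0,0,0]
    - [0,0,0.12,0,0,0]

```text
time_s: 20.65
ee_pos: [584.7, -151.4, 65.0]
tool_rot: [[-0.998, 0.064, 0.003], [0.064, 0.998, -0.001], [-0.003, -0.001, -1.0]]
contact_force: [0.8, -0.6, 3.9]
gripper_width: 36.5
finger_force: 61.2
```

step_arm:
  deltas:
    - [0,0,0.04,0,0,0]
    - [0,0,0.08,0,0,0]
    - [0,0,0.1,0,0,0]
    - [0,0,0.1,0,0,0]

```text
time_s: 21.05
ee_pos: [583.3, -150.8, 59.5]
tool_rot: [[-0.998, 0.064, -0.002], [0.064, 0.998, 0.001], [0.002, 0.001, -1.0]]
contact_force: [1.0, -0.5, -1.5]
gripper_width: 36.5
finger_force: 61.3
```

step_arm:
  deltas:
    - [0,0,0.03,0,0,0]
    - [0,0,0.06,0,0,0]
    - [0,0,0.06,0,0,0]

```text
time_s: 21.35
ee_pos: [583.6, -150.9, 59.3]
tool_rot: [[-0.998, 0.064, -0.001], [0.064, 0.998, 0.0], [0.001, 0.0, -1.0]]
contact_force: [-1.3, 0.5, 5.1]
gripper_width: 36.2
finger_force: 61.8
```

step_arm:
  deltas:
    - [0,0,0.01,0,0,0]
    - [0,0,0.02,0,0,0]
    - [0,0,0.02,0,0,0]

```text
time_s: 21.65
ee_pos: [583.6, -150.9, 59.3]
tool_rot: [[-0.998, 0.064, -0.0], [0.064, 0.998, 0.0], [0.0, 0.0, -1.0]]
contact_force: [-4.3, 1.8, 6.7]
gripper_width: 36.6
finger_force: 62.2
```

step_arm:
  deltas:
    - [0,0,-0.04,0,0,0]
    - [0,0,-0.04,0,0,0]
    - [0,0,-0.04,0,0,0]
    - [0,0,-0.04,0,0,0]
  fingers: 0.4

```text
time_s: 22.05
ee_pos: [583.7, -151.0, 59.2]
tool_rot: [[-0.998, 0.064, -0.001], [0.064, 0.998, 0.0], [0.001, 0.0, -1.0]]
contact_force: [-0.3, -0.3, -1.1]
gripper_width: 59.9
finger_force: 0.0
```

step_arm:
  deltas:
    - [0,0,-1,0,0,0]
    - [0,0,-3,0,0,0]
    - [0,0,-5,0,0,0]
    - [0,0,-5.5,0,0,0]
    - [0,0,-5.5,0,0,0]
    - [0,0,-5.5,0,0,0]

```text
time_s: 22.65
ee_pos: [583.3, -150.9, 195.1]
tool_rot: [[-0.998, 0.064, -0.002], [0.064, 0.998, 0.001], [0.002, 0.001, -1.0]]
contact_force: [-0.4, 0.1, -0.7]
gripper_width: 59.6
finger_force: 0.0
```

```bash
cat > chk.py <<'E'
from h import *
s=sense();d=get_image("wrist");W=cloud(d,s);z=W[...,2]
near=(W[...,0]>540)&(W[...,0]<640)&(W[...,1]<-20)&(W[...,1]>-370)
print(*rects(W,near&(z>67)&(z<90),200),sep="\n")
t=get_image("top");W=cloud(t);z=W[...,2]
roi=np.zeros((480,640),bool);roi[190:320,160:290]=1
print("top: mat",*rects(W,roi&(z>31)&(z<45)),sep="\n")
E
rm -f cmd.json; python3 chk.py;  python3 plan.py s 650 153 200 108.5
```

```text
(array([ 582.7, -150. ]), array([56., 38.]), -3.7, 'z73.2', 3952, 'px', 313, 223)
(array([589. , -66.8]), array([56. , 38.5]), -4.1, 'z73.3', 4008, 'px', 427, 224)
top: mat
(array([658. , 153.2]), array([57.3, 38.2]), 17.8, 'z38.2', 363, 'px', 243, 216)
cmd [ 582.89 -150.76  194.06   86.31] meas [ 582.89 -150.76  194.06] F [-0.4  0.2 -1.1] w 59.5 t 22.8 j [ -18.   16.   69.    0.   94. -104.]
row [-1.9, 12.3, -0.24, 0, 0, -2.77] dist 311.1
```

Both are seated at equal height. On to the third cover.

step_arm:
  deltas:
    - [-1.9,12.3,-0.24,0,0,-2.77]
    - [-1.9,12.3,-0.24,0,0,-2.77]
    - [-1.9,12.3,-0.24,0,0,-2.77]
    - [-1.9,12.3,-0.24,0,0,-2.77]
    - [-1.9,12.3,-0.24,0,0,-2.77]
    - [-1.9,12.3,-0.24,0,0,-2.77]
    - [-1.9,12.3,-0.24,0,0,-2.77]
    - [-1.9,12.3,-0.24,0,0,-2.77]
    - [-1.9,12.3,-0.24,0,0,-2.77]
    - [-1.9,12.3,-0.24,0,0,-2.77]
    - [-1.9,12.3,-0.24,0,0,-2.77]
    - [-1.9,12.3,-0.24,0,0,-2.77]
  fingers: 0.55

```text
time_s: 23.95
ee_pos: [651.0, 151.6, 203.3]
tool_rot: [[-0.949, -0.315, 0.0], [-0.315, 0.949, 0.0], [-0.0, 0.0, -1.0]]
contact_force: [-0.2, -0.0, 0.0]
gripper_width: 66.8
finger_force: 0.0
```

```bash
rm -f cmd.json; python3 look.py; python3 plan.py s 658.3 152.9 23 108.2
```

```text
ee [651.  151.6 203.3] t 23.95
tops
(array([658.3, 153.6]), array([56.5, 37.7]), 19.1, 'z39.2', 2954, 'px', 312, 218)
(array([831.6, 155. ]), array([56.7, 39. ]), 58.8, 'z37.3', 2030, 'px', 257, 383)
flange
(array([615.3, 139. ]), array([61.1,  7.6]), -71.6, 'z7.1', 540, 'px', 313, 162)
(array([776.6,  38.2]), array([55.9, 22. ]), 23.4, 'z5.1', 549, 'px', 163, 284)
(array([819.4, 162.2]), array([96.5, 33.1]), 60.0, 'z5.5', 418, 'px', 265, 341)
cmd [651.02 151.88 203.26 108.41] meas [651.02 151.88 203.26] F [-0.  -0.6  0.2] w 66.3 t 24.0 j [ 10.  27.  55.   0.  98. -98.]
row [-0.29, -0.05, 7.21, 0, 0, 0.03] dist 180.4
```

step_arm:
  deltas:
    - [-0.29,-0.05,1.5,0,0,0]
    - [-0.29,-0.05,3.2,0,0,0]
    - [-0.29,-0.05,4.8,0,0,0]
    - [-0.29,-0.05,6.2,0,0,0]
    - [-0.29,-0.05,6.8,0,0,0]
    - [-0.29,-0.05,7.21,0,0,0]
    - [-0.29,-0.05,7.21,0,0,0]
    - [-0.29,-0.05,7.21,0,0,0]

```text
time_s: 24.8
ee_pos: [659.4, 154.1, 25.1]
tool_rot: [[-0.948, -0.317, 0.003], [-0.317, 0.948, 0.001], [-0.003, -0.0, -1.0]]
contact_force: [-0.1, 0.0, 0.0]
gripper_width: 66.5
finger_force: 0.0
```

step_arm:
  deltas:
    - [0,0,0,0,0,0]
    - [0,0,0,0,0,0]
    - [0,0,0,0,0,0]
    - [0,0,0,0,0,0]
    - [0,0,0,0,0,0]
  fingers: -1
  grip_force: 60

```text
time_s: 25.3
ee_pos: [659.3, 154.1, 24.8]
tool_rot: [[-0.948, -0.317, 0.003], [-0.317, 0.948, 0.001], [-0.003, -0.0, -1.0]]
contact_force: [-1.1, -0.6, 5.9]
gripper_width: 36.4
finger_force: 61.6
```

step_arm:
  deltas:
    - [0,0,-1,0,0,0]
    - [0,0,-3,0,0,0]
    - [0,0,-5.07,0,0,0]
    - [0,0,-5.07,0,0,0]
    - [0,0,-5.07,0,0,0]
    - [0,0,-5.07,0,0,0]

```text
time_s: 25.9
ee_pos: [657.6, 153.8, 147.8]
tool_rot: [[-0.948, -0.317, -0.003], [-0.317, 0.948, -0.0], [0.003, 0.0, -1.0]]
contact_force: [-0.0, -0.8, -1.9]
gripper_width: 36.6
finger_force: 60.9
```

```bash
rm -f cmd.json; python3 plan.py s 579.2 -235 150 86.3
```

```text
cmd [657.55 153.76 147.81 108.47] meas [657.55 153.76 147.81] F [-0.  -0.8 -1.9] w 36.6 t 25.9 j [ 10.  30.  58.   0.  93. -98.]
row [7.9, -13.76, -0.09, 0, 0, 2.77] dist 396.6
```

step_arm:
  deltas:
    - [7.9,-13.76,-0.09,0,0,2.77]
    - [7.9,-13.76,-0.09,0,0,2.77]
    - [7.9,-13.76,-0.09,0,0,2.77]
    - [7.9,-13.76,-0.09,0,0,2.77]
    - [7.9,-13.76,-0.09,0,0,2.77]
    - [7.9,-13.76,-0.09,0,0,2.77]
    - [7.9,-13.76,-0.09,0,0,2.77]
    - [7.9,-13.76,-0.09,0,0,2.77]
    - [7.9,-13.76,-0.09,0,0,2.77]
    - [7.9,-13.76,-0.09,0,0,2.77]
    - [7.9,-13.76,-0.09,0,0,2.77]
    - [7.9,-13.76,-0.09,0,0,2.77]

```text
time_s: 27.1
ee_pos: [580.2, -233.4, 151.1]
tool_rot: [[-0.998, 0.062, -0.001], [0.062, 0.998, 0.001], [0.001, 0.001, -1.0]]
contact_force: [0.6, -0.1, -0.5]
gripper_width: 36.3
finger_force: 60.9
```

step_arm:
  deltas:
    - [0,0,1,0,0,0]
    - [0,0,2,0,0,0]
    - [0,0,2,0,0,0]
    - [0,0,2,0,0,0]
    - [0,0,2,0,0,0]
    - [0,0,2,0,0,0]

```text
time_s: 27.7
ee_pos: [580.8, -235.1, 103.6]
tool_rot: [[-0.998, 0.064, 0.003], [0.064, 0.998, -0.001], [-0.003, -0.001, -1.0]]
contact_force: [0.0, -0.3, -0.3]
gripper_width: 36.5
finger_force: 60.9
```

```bash
rm -f cmd.json; python3 hand.py; python3 plan.py s 578.4 -235 76 86.3
```

```text
ee [ 580.8 -235.1  103.6] w 36.52009217614199
top
 (array([ 0.8, -2.7]), array([57. , 56.8]), 0.1, 'z-14.4', 13700, 'px', 312, 310)
 (array([ 6. , 30.1]), array([5.7, 1.3]), -89.1, 'z-13.1', 130, 'px', 389, 304)
body
 (array([20.7,  0.9]), array([60.3, 45.1]), -89.9, 'z7.7', 7599, 'px', 313, 228)
flange
 (array([45.7,  1.1]), array([60.2,  6.7]), -90.0, 'z17.7', 2431, 'px', 313, 187)
cmd [ 580.61 -235.13  103.34   86.33] meas [ 580.61 -235.13  103.34] F [-0.4 -0.1 -1. ] w 36.4 t 27.8 j [ -25.   23.   72.    0.   85. -112.]
row [0.09, -0.0, 1.09, 0, 0, 0.0] dist 27.4
```

step_arm:
  deltas:
    - [0.05,0,0.5,0,0,0]
    - [0.05,0,1.07,0,0,0]
    - [0.05,0,1.07,0,0,0]
    - [0.05,0,1.07,0,0,0]

```text
time_s: 28.15
ee_pos: [578.5, -234.7, 74.2]
tool_rot: [[-0.998, 0.064, -0.001], [0.064, 0.998, 0.001], [0.001, 0.001, -1.0]]
contact_force: [1.2, -0.5, -0.3]
gripper_width: 36.3
finger_force: 60.9
```

step_arm:
  deltas:
    - [0,0,0.06,0,0,0]
    - [0,0,0.12,0,0,0]
    - [0,0,0.18,0,0,0]
    - [0,0,0.24,0,0,0]
    - [0,0,0.24,0,0,0]

```text
time_s: 28.65
ee_pos: [579.1, -235.1, 69.6]
tool_rot: [[-0.998, 0.064, 0.001], [0.064, 0.998, -0.0], [-0.001, -0.0, -1.0]]
contact_force: [2.1, -0.1, 3.2]
gripper_width: 36.3
finger_force: 61.4
```

step_arm:
  deltas:
    - [0,0,0.04,0,0,0]
    - [0,0,0.08,0,0,0]
    - [0,0,0.12,0,0,0]
    - [0,0,0.12,0,0,0]

```text
time_s: 29.05
ee_pos: [579.5, -235.2, 67.6]
tool_rot: [[-0.998, 0.064, 0.002], [0.064, 0.998, -0.001], [-0.003, -0.001, -1.0]]
contact_force: [0.9, 0.9, 7.3]
gripper_width: 36.0
finger_force: 62.0
```

step_arm:
  deltas:
    - [0,0,0.04,0,0,0]
    - [0,0,0.08,0,0,0]
    - [0,0,0.12,0,0,0]
    - [0,0,0.12,0,0,0]

```text
time_s: 29.45
ee_pos: [580.1, -235.4, 66.0]
tool_rot: [[-0.998, 0.064, 0.004], [0.064, 0.998, -0.002], [-0.004, -0.002, -1.0]]
contact_force: [-1.5, 0.2, 13.7]
gripper_width: 36.2
finger_force: 62.6
```

step_arm:
  deltas:
    - [0,0,0.04,0,0,0]
    - [0,0,0.08,0,0,0]
    - [0,0,0.1,0,0,0]
    - [0,0,0.1,0,0,0]
    - [0,0,0.1,0,0,0]

```text
time_s: 29.95
ee_pos: [578.3, -234.6, 59.6]
tool_rot: [[-0.998, 0.064, -0.001], [0.064, 0.998, 0.001], [0.001, 0.001, -1.0]]
contact_force: [0.8, -0.3, -1.0]
gripper_width: 36.3
finger_force: 61.3
```

step_arm:
  deltas:
    - [0,0,0.03,0,0,0]
    - [0,0,0.06,0,0,0]
    - [0,0,0.06,0,0,0]

```text
time_s: 30.25
ee_pos: [578.5, -234.8, 58.9]
tool_rot: [[-0.998, 0.064, -0.001], [0.064, 0.998, 0.0], [0.001, 0.0, -1.0]]
contact_force: [-0.3, 0.6, 0.4]
gripper_width: 36.4
finger_force: 61.4
```

step_arm:
  deltas:
    - [0,0,0.02,0,0,0]
    - [0,0,0.04,0,0,0]
    - [0,0,0.05,0,0,0]
    - [0,0,0.05,0,0,0]

```text
time_s: 30.65
ee_pos: [578.8, -234.9, 58.8]
tool_rot: [[-0.998, 0.064, 0.0], [0.064, 0.998, -0.0], [-0.0, -0.0, -1.0]]
contact_force: [-3.5, 1.8, 7.1]
gripper_width: 36.5
finger_force: 62.2
```

Home (58.8, as predicted). I release, lift and check.

step_arm:
  deltas:
    - [0,0,-0.05,0,0,0]
    - [0,0,-0.05,0,0,0]
    - [0,0,-0.05,0,0,0]
    - [0,0,-0.05,0,0,0]
  fingers: 0.4

```text
time_s: 31.05
ee_pos: [578.6, -234.8, 58.7]
tool_rot: [[-0.998, 0.064, -0.0], [0.064, 0.998, 0.0], [0.0, 0.0, -1.0]]
contact_force: [-0.1, -0.8, 0.6]
gripper_width: 59.6
finger_force: 0.0
```

step_arm:
  deltas:
    - [0,0,-1,0,0,0]
    - [0,0,-3,0,0,0]
    - [0,0,-5,0,0,0]
    - [0,0,-5.5,0,0,0]
    - [0,0,-5.5,0,0,0]
    - [0,0,-5.5,0,0,0]
    - [0,0,-5.5,0,0,0]

```text
time_s: 31.75
ee_pos: [577.8, -234.5, 193.4]
tool_rot: [[-0.998, 0.064, -0.004], [0.064, 0.998, 0.002], [0.004, 0.002, -1.0]]
contact_force: [0.7, -0.3, -0.1]
gripper_width: 59.8
finger_force: 0.0
```

```bash
rm -f cmd.json; python3 chk.py;  python3 - <<'E'
from h import *
s=sense();d=get_image("wrist");W=cloud(d,s);z=W[...,2];cv2.imwrite("pics/w4.png",d["img"][:,:,::-1])
m=(W[...,0]>460)&(W[...,0]<515)&(W[...,1]<-130)&(W[...,1]>-240)
print("grip",*rects(W,m&(z>55)&(z<70),40),sep="\n")
E
python3 plan.py s 489 -167.5 120 86.3, 489 -167.5 38 86.3
```

```text
(array([ 577.3, -234. ]), array([55.5, 38.1]), -3.7, 'z73.2', 3949, 'px', 312, 224)
(array([ 582.5, -150.1]), array([56. , 38.5]), -3.8, 'z73.2', 4038, 'px', 428, 224)
(array([589.1, -66.7]), array([55.8, 39.7]), -3.6, 'z73.3', 4109, 'px', 541, 225)
top: mat
grip
(array([ 490.5, -165.8]), array([23.6, 16.7]), -3.7, 'z62.8', 881, 'px', 402, 92)
cmd [ 578.2  -234.65  194.6    86.32] meas [ 578.2  -234.65  194.6 ] F [ 0.1  0.2 -0.3] w 59.8 t 31.9 j [ -25.   20.   65.    0.   95. -112.]
row [3.73, 2.45, 2.98, 0, 0, 0.0] dist 134.3
row [0.0, 0.0, 3.28, 0, 0, 0.0] dist 82.1
```

View pics/w4.png

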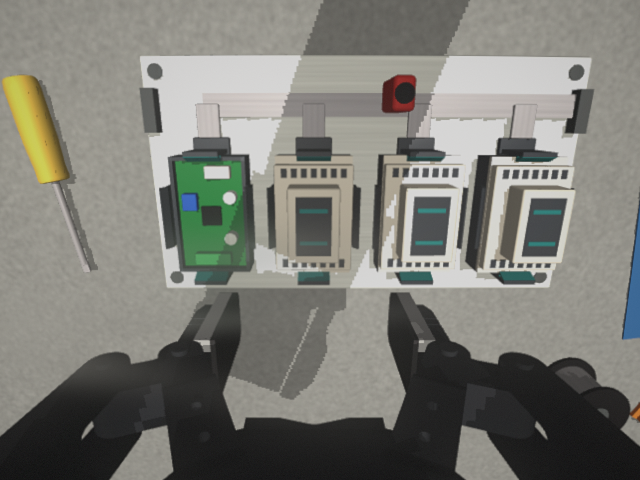

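All three covers are seated at the same height with teal hooks over their ends. The mat is empty, and the grip is at (402,92), locked. Now I open the clamp.

step_arm:
  deltas:
    - [3.73,2.45,2.98,0,0,0]
    - [3.73,2.45,2.98,0,0,0]
    - [3.73,2.45,2.98,0,0,0]
    - [3.73,2.45,2.98,0,0,0]
    - [3.73,2.45,2.98,0,0,0]
    - [3.73,2.45,2.98,0,0,0]
  fingers: 0.0
  grip_force: 30

```text
time_s: 32.5
ee_pos: [490.8, -168.5, 123.3]
tool_rot: [[-0.998, 0.064, 0.002], [0.064, 0.998, -0.001], [-0.003, -0.001, -1.0]]
contact_force: [0.7, 0.1, 1.5]
gripper_width: 42.7
finger_force: 0.0
```

step_arm:
  deltas:
    - [0,0,1,0,0,0]
    - [0,0,2,0,0,0]
    - [0,0,2.8,0,0,0]
    - [0,0,3.28,0,0,0]
    - [0,0,3.28,0,0,0]
    - [0,0,3.28,0,0,0]

```text
time_s: 33.1
ee_pos: [490.5, -168.3, 41.1]
tool_rot: [[-0.998, 0.064, 0.002], [0.064, 0.998, -0.001], [-0.002, -0.0, -1.0]]
contact_force: [0.1, 0.6, 0.4]
gripper_width: 42.8
finger_force: 0.0
```

step_arm:
  deltas:
    - [0,0,0,0,0,0]
    - [0,0,0,0,0,0]
    - [0,0,0,0,0,0]
    - [0,0,0,0,0,0]
    - [0,0,0,0,0,0]
  fingers: -1

```text
time_s: 33.6
ee_pos: [490.4, -168.0, 41.4]
tool_rot: [[-0.998, 0.064, 0.002], [0.064, 0.998, -0.001], [-0.002, -0.001, -1.0]]
contact_force: [-0.3, 0.2, 6.0]
gripper_width: 15.5
finger_force: 32.7
```

step_arm:
  deltas:
    - [0,-0.2,0,0,0,0]
    - [0,-0.5,0,0,0,0]
    - [0,-0.8,0,0,0,0]
    - [0,-1.1,0,0,0,0]
    - [0,-1.4,0,0,0,0]
    - [0,-1.48,0,0,0,0]
    - [0,-1.48,0,0,0,0]

```text
time_s: 34.3
ee_pos: [488.0, -205.1, 41.4]
tool_rot: [[-0.998, 0.064, 0.002], [0.064, 0.998, -0.001], [-0.002, -0.0, -1.0]]
contact_force: [0.2, 1.0, 5.0]
gripper_width: 15.2
finger_force: 32.7
```

step_arm:
  deltas:
    - [0,-0.04,0,0,0,0]
    - [0,-0.08,0,0,0,0]
    - [0,-0.08,0,0,0,0]

```text
time_s: 34.6
ee_pos: [487.9, -206.5, 41.4]
tool_rot: [[-0.998, 0.064, 0.002], [0.064, 0.998, 0.0], [-0.002, 0.0, -1.0]]
contact_force: [-0.6, 3.3, 6.4]
gripper_width: 15.2
finger_force: 32.8
```

step_arm:
  deltas:
    - [0,-0.04,0,0,0,0]
    - [0,-0.08,0,0,0,0]
    - [0,-0.08,0,0,0,0]

```text
time_s: 34.9
ee_pos: [487.9, -206.9, 41.4]
tool_rot: [[-0.998, 0.063, 0.002], [0.063, 0.998, 0.003], [-0.002, 0.003, -1.0]]
contact_force: [-1.3, 11.4, 9.1]
gripper_width: 15.5
finger_force: 33.1
```

step_arm:
  deltas:
    - [0,-0.02,0,0,0,0]
    - [0,-0.04,0,0,0,0]
    - [0,-0.04,0,0,0,0]

```text
time_s: 35.2
ee_pos: [487.9, -206.9, 41.4]
tool_rot: [[-0.998, 0.063, 0.002], [0.063, 0.998, 0.005], [-0.002, 0.005, -1.0]]
contact_force: [-0.4, 15.7, 11.4]
gripper_width: 15.2
finger_force: 33.3
```

The open stop is reached: 40 mm of travel and 15.7 N. I relax, release, lift and check.

step_arm:
  deltas:
    - [0,0.12,0,0,0,0]
    - [0,0.12,0,0,0,0]
    - [0,0.12,0,0,0,0]
  fingers: 0.0

```text
time_s: 35.5
ee_pos: [487.0, -206.9, 39.9]
tool_rot: [[-0.998, 0.064, -0.0], [0.064, 0.998, -0.0], [0.0, -0.0, -1.0]]
contact_force: [-0.1, -0.7, 0.5]
gripper_width: 43.1
finger_force: 0.0
```

step_arm:
  deltas:
    - [0,0,-1,0,0,0]
    - [0,0,-3,0,0,0]
    - [0,0,-5,0,0,0]
    - [0,0,-6.5,0,0,0]
    - [0,0,-6.5,0,0,0]
    - [0,0,-6.5,0,0,0]
    - [0,0,-6.5,0,0,0]
    - [0,0,-6.5,0,0,0]

```text
time_s: 36.3
ee_pos: [486.4, -206.5, 200.6]
tool_rot: [[-0.998, 0.064, -0.003], [0.064, 0.998, 0.002], [0.003, 0.001, -1.0]]
contact_force: [0.4, 0.1, -0.0]
gripper_width: 42.2
finger_force: 0.0
```

Run:
```python
from h import *
s=sense();d=get_image("wrist");W=cloud(d,s);z=W[...,2]
m=(W[...,0]>460)&(W[...,0]<515)&(W[...,1]<-130)&(W[...,1]>-240)
print("grip",*rects(W,m&(z>55)&(z<70),40),sep="\n")
t=get_image("top");W=cloud(t);z=W[...,2];cv2.imwrite("pics/end.png",t["img"][:,:,::-1])
m=(W[...,0]>460)&(W[...,0]<660)&(W[...,1]<-20)&(W[...,1]>-370)
print(*rects(W,m&(z>57)&(z<80),40),sep="\n")
```

```text
grip
(array([ 487.5, -206. ]), array([24.7, 15.6]), -3.6, 'z62.5', 644, 'px', 312, 220)
(array([588. , -67.6]), array([56.6, 37.9]), -3.9, 'z71.9', 397, 'px', 335, 242)
(array([ 581.4, -150.9]), array([56.1, 38.9]), -3.2, 'z71.8', 410, 'px', 370, 245)
(array([ 578.5, -219.5]), array([58.2, 16. ]), -15.0, 'z71.3', 126, 'px', 400, 246)
```

View pics/end.png

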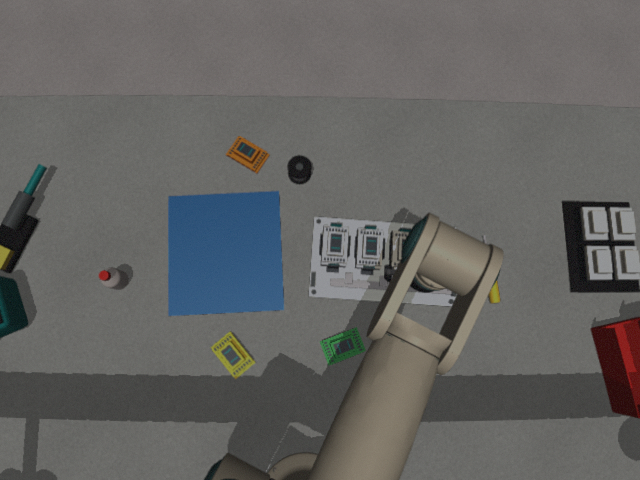

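The clamp is open and the covers are home (third partly hidden by the arm, checked earlier). The mat is empty and the bystanders have not moved.

```bash
python3 -c "from station import close_job;print(close_job())"
```

```text
the job is handed in; nothing more can be done
None
```

The job is handed in: I locked the clamp, fitted all three covers fully home on shells 2, 3 and 4, and slid the clamp back to its open stop, all in about 36 s; the bottle, spool and screwdriver were left alone.

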